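# Finish a slat sign base and offer up its frosted panel

### The job

Finish the wooden base of the sign: lay the two loose long slats on top of it as its third layer, crosswise to the layer below and straight above the two bottom slats. Then lift the acrylic panel out of its rack by its clear half, the half without the corner notch, and finish while still holding it in the gripper a hand's breadth above the middle of the base, touching nothing else, leaning back about 45 degrees with its frosted label face turned up. Leave everything else on the table where it lies.

Things in the scene. Friction and masses are not known exactly. Their poses are not given: they have to be found in the camera images.
- tower: half-built base of pale slats (120 x 18 x 14 mm each), fixed, 120 x 120 x 28 mm, left or right, yaw varies. Origin: centre of its underside, on the table. Bottom layer: two slats along x at y = +40 and -40 mm; second layer: two along y at x = +40 and -40 mm, top 28 mm above the table. The third layer thus runs along x at y = +40 and -40 mm
- slat_a: loose pale wooden slat, 120 x 18 x 14 mm, about 30 g, lying flat on the table. Origin: centre of its underside; x along its length, z up
- slat_b: the other loose slat, the same as slat_a; the two may go in either place
- rack: low plywood rack, fixed, any yaw, on the other side from the base: foot 140 x 70 x 6 mm, slot 10.5 mm wide along x between two cheeks 130 mm long whose tops are 26 mm above the table. Origin: centre of its underside, on the table
- panel: clear acrylic panel 120 x 70 x 8 mm, 80 g, upright on a long edge in the rack's slot, 6 to 76 mm above the table. An upper corner has a 15 x 15 mm notch: that end is frosted. Origin: middle of the lower edge, mid thickness. x: along the length to the notched, frosted end (clear half: x below 0); y: square out of the label face; z: to the notched edge (up in the rack)
- panel_center (a point): the panel's middle, 35 mm above its lower edge, axes as the panel's. The frosting, with an empty printed label field, covers the 45 mm next to the notched end (x = 15 to 60 mm) on one face only, the label face: facing it with the notched edge on top, the notch is at the upper left
- offcut: bystander: a short slat offcut, 55 x 18 x 14 mm, lying between the two long slats; not part of the base. Origin: centre of its underside, x along its length
- glue: bystander: white glue bottle, 36 mm diameter, 100 mm high, standing. Origin: centre of its underside
- tape: bystander: bare cardboard tape core lying flat, 84 mm outer diameter, 19 mm high. Origin: centre of its underside
- phone: bystander: black phone lying flat, 72 x 150 x 9 mm. Origin: centre of its underside, y along its length
- driver: bystander: screwdriver lying on the table, x along its length
- mug: bystander: white mug, 80 mm diameter, 90 mm high. Origin: centre of its underside
Not all that is in view belongs to the job. Of the things that look like the rack, take the one that is farthest to the robot's left at the start.

How it is judged:
On the way, in this order (a step that is already met when the one before it is completed fails the run):
1. both slats lie released on the base as its third layer (((x of slat_a in the frame of tower between -0.014 and 0.014 m and y of slat_a in the frame of tower between 0.028 and 0.052 m and z of slat_a in the frame of tower between 0.024 and 0.032 m and angle between the x axis of each of slat_a, slat_b and the x axis of tower, either way round below 0.18 rad and angle between each of slat_a, slat_b's own z axis and vertical below 0.1 rad and linear speed of each of slat_a, slat_b below 0.03 m/s and contact force between the fingers and slat_a below 0.05 N and x of slat_b in the frame of tower between -0.014 and 0.014 m and y of slat_b in the frame of tower between -0.052 and -0.028 m and z of slat_b in the frame of tower between 0.024 and 0.032 m and contact force between the fingers and slat_b below 0.05 N) or (x of slat_a in the frame of tower between -0.014 and 0.014 m and y of slat_a in the frame of tower between -0.052 and -0.028 m and z of slat_a in the frame of tower between 0.024 and 0.032 m and angle between the x axis of each of slat_a, slat_b and the x axis of tower, either way round below 0.18 rad and angle between each of slat_a, slat_b's own z axis and vertical below 0.1 rad and linear speed of each of slat_a, slat_b below 0.03 m/s and contact force between the fingers and slat_a below 0.05 N and x of slat_b in the frame of tower between -0.014 and 0.014 m and y of slat_b in the frame of tower between 0.028 and 0.052 m and z of slat_b in the frame of tower between 0.024 and 0.032 m and contact force between the fingers and slat_b below 0.05 N))), for 0.2 s.
2. the panel is lifted clear of the rack by its clear half (height (world z) of panel above 0.04 m and contact force between the fingers and panel above 1 N and x of the grasp point in the frame of panel below 0.003 m), for 0.2 s.
At the end, for the whole second after the job is handed in: Slats flat and released, one over each bottom slat (12 mm sideways, 14 mm lengthwise, 10 deg). Panel gripped by its clear half (at most 3 mm past its middle), still, its middle within 50 mm of the base's middle, 90 to 250 mm high, touching nothing else, label normal within 57 deg of vertical (((x of slat_a in the frame of tower between -0.014 and 0.014 m and y of slat_a in the frame of tower between 0.028 and 0.052 m and z of slat_a in the frame of tower between 0.024 and 0.032 m and angle between the x axis of each of slat_a, slat_b and the x axis of tower, either way round below 0.18 rad and angle between each of slat_a, slat_b's own z axis and vertical below 0.1 rad and linear speed of each of slat_a, slat_b below 0.03 m/s and contact force between the fingers and slat_a below 0.05 N and x of slat_b in the frame of tower between -0.014 and 0.014 m and y of slat_b in the frame of tower between -0.052 and -0.028 m and z of slat_b in the frame of tower between 0.024 and 0.032 m and contact force between the fingers and slat_b below 0.05 N) or (x of slat_a in the frame of tower between -0.014 and 0.014 m and y of slat_a in the frame of tower between -0.052 and -0.028 m and z of slat_a in the frame of tower between 0.024 and 0.032 m and angle between the x axis of each of slat_a, slat_b and the x axis of tower, either way round below 0.18 rad and angle between each of slat_a, slat_b's own z axis and vertical below 0.1 rad and linear speed of each of slat_a, slat_b below 0.03 m/s and contact force between the fingers and slat_a below 0.05 N and x of slat_b in the frame of tower between -0.014 and 0.014 m and y of slat_b in the frame of tower between 0.028 and 0.052 m and z of slat_b in the frame of tower between 0.024 and 0.032 m and contact force between the fingers and slat_b below 0.05 N)) and height (world z) of panel_center between 0.09 and 0.25 m and horizontal distance between panel_center and tower below 0.05 m and angle between panel's own y axis and vertical below 1 rad and x of the grasp point in the frame of panel below 0.003 m and contact force between the fingers and panel above 1 N and linear speed of panel below 0.03 m/s and contact force between panel and tower below 0.05 N and contact force between panel and slat_a below 0.05 N and contact force between panel and slat_b below 0.05 N and contact force between panel and rack below 0.05 N); the arm keeps its last pose, push and grip.
It fails at once if a bystander (offcut, glue, tape core, phone, screwdriver or mug) is moved by more than 30 mm (distance of any of offcut, glue, tape, phone, driver, mug from where it was at the start of the episode above 0.03 m).
It also fails if it takes over 67 s, if anything falls off the work surface, if the arm or the gripper's body presses on something with over 40 N, if the wrist force passes 120 N, or if a joint passes its speed limit or range.

### The arm

A 6-joint arm with a two-finger parallel gripper is mounted at the origin on the work surface. World frame = base frame: x ahead of the robot, y to its left, z up, the work surface at z = 0. Lengths are in m, angles in rad, forces in N, time in s.
With the tool pointing down it reaches from about 0.35 to 0.775 m from the base axis. Payload 5.5 kg.
Tool frame: the origin (TCP) lies on the centre line of the jaws, within the pads' length; the fingertips stand 11 mm ahead of it and the grasp point (between the pads) lies 8 mm behind it; z points along the fingers, y is the line along which they close (so a half turn about z gives the same grasp; the last joint's range is limited). The gripper opens to 85 mm and grips with 20 to 120 N. Pads are 22 mm wide; open, the fingers measure 114 mm over their backs; the gripper's body (76 mm by 85 mm) begins 54 mm behind the grasp point. The pads swing forward as they close: fully open they stand 13 mm farther back than shut.
Start: joints at [1.094, 0.313, 0.046, 1.304, 0, 1.431], TCP at [0.19, 0.543, 0.242] pointing down, gripper open.
Joint ranges: [-2.76, 2.76], [-0.86, 1.69], [-1.03, 1.26], [-2.2, 2.34], [-1.47, 1.5], [-3.14, 3.14]. Speed limits (rad/s): [2.57, 2.57, 3.14, 3.14, 3.14, 3.14].

### API

Orientations are given as a unit quaternion [w, x, y, z].
In Python, from workcell import get_state, eyes, env gives the robot as it stands.
- The arm moves only by the shell command python3 -m inch 'ROWS' [OPENING] [FORCE]. ROWS is JSON, one flat list of numbers, 4 for each row, row after row: the shift along the tool's x, y, z in cm, then the turn about the tool's z in rad. A call has exactly 5 rows; each row shifts and turns the commanded pose from where the row before left it, along the tool's axes as they then stand; what a row does not reach is not made up. A row lasts 1/12 s, in which the tool goes at most 41.7 mm and 7.16 degrees, less where a joint would pass 70% of its speed; a pose out of reach is approached as far as the arm can. A call is refused whole if a number of a shift passes 4.17 or a number of a turn 0.125, either way. A call with a gripper value outside its range is refused whole. OPENING is the opening, from -1 (shut) to 1 (fully open), set as the call begins (- or left out, the last holds). The fingers move at their own pace and stop on an object; FORCE is the grip in N (left out, the last holds). Time passes only in rows, so rows that do not move let the fingers close, or fill a call up. It gives the time, the measured TCP pose, the force, the opening and the grip force at its end, in the units of the state.
- get_state(): the state, without advancing time (a new reading comes with each control period).
- eyes.read_camera(name): name is "scene" or "top"; returns the picture (480x640x3 uint8, red, green, blue); there is no depth.
- eyes.camera_info(name): a dict with "fovy" (degrees; the focal length in pixels is half the picture's height over the tangent of half this angle, whatever the lens; pixels are square), "cx", "cy" (the principal point, pixels), "xyz" and "orientation" of the camera in the world. Camera axes: x right, y down, z forward; pixel columns grow to the right and rows downward; lengths in m; the calibration is good to about 2 mm. A picture is of the moment at which its call begins. camera_info takes no time and is no camera call.
- env.hand_in(): hands the job in; it is judged then, once.
The state is a dict: "clock": time; "joint_pos": joint angles; "qvel": joint speeds; "tau": joint torques, N m; "tcp_pos": TCP position; "orientation": TCP orientation; "wrist_force": force on the tool from outside, world axes, zero at the start; "ft_torque": the same for the moment, N m; "finger_gap": finger opening in m; "grip_force": force on a finger pad.
Only numpy, scipy, OpenCV 4.12 (cv2) and the standard library are available. Lean on these libraries where they do the work, as an engineer would, in place of code of your own. Each camera call takes 0.05 s, during which the arm holds its last target. There are 200 camera calls.

## Working session

There is one attempt and no reset: what is moved stays moved. The work goes in short steps, Python scripts to look and compute and a shell command to move; the robot and the scene stay as the last step left them, time stands still between calls to the robot, and variables do not carry over. Pictures are saved under pics/ and viewed, at most 10 in all, crops included, and the job is handed in when it is done.

```bash
ls; mkdir -p pics; python3 - <<'E'
from workcell import get_state, eyes, env
import cv2,numpy as np
for n in("scene","top"):
    im=eyes.read_camera(n); cv2.imwrite(f"pics/{n}0.png",im[:,:,::-1]); print(n,eyes.camera_info(n))
print(get_state())
E
```

```text
pics
scene {'fovy': 42.305391171487756, 'cx': 316.3331903114561, 'cy': 242.97774224235258, 'xyz': array([1.30904574, 0.14980057, 1.17724662]), 'orientation': array([-0.19604502,  0.6345085 ,  0.71607234, -0.21495516])}
top {'fovy': 49.37356939032219, 'cx': 321.81537669146906, 'cy': 234.63593607575535, 'xyz': array([0.48814526, 0.08940671, 1.4697883 ]), 'orientation': array([ 0.01629975, -0.69915145,  0.71460302, -0.01625079])}
{'clock': 0.1, 'joint_pos': array([ 1.09441119e+00,  3.13935084e-01,  4.50633987e-02,  1.30359179e+00,
       -1.06319499e-05,  1.43118881e+00]), 'qvel': array([-0.00093629, -0.00190126,  0.00271085,  0.00024857, -0.00160062,
       -0.00051945]), 'tau': array([ 2.60292953e-03, -4.81724775e+01,  2.99245727e+01,  1.26670193e-02,
       -8.84684846e-05,  1.68188245e-05]), 'tcp_pos': array([0.18981588, 0.54229127, 0.24148052]), 'orientation': array([-2.47632477e-04,  1.67594106e-01,  9.85855730e-01, -7.95961382e-04]), 'wrist_force': array([ 0.66107457, -0.17218854, -0.70689529]), 'ft_torque': array([ 0.00615589,  0.02769841, -0.00480664]), 'grip_force': 0.0, 'finger_gap': 0.0852507191735206}
```

View pics/scene0.png

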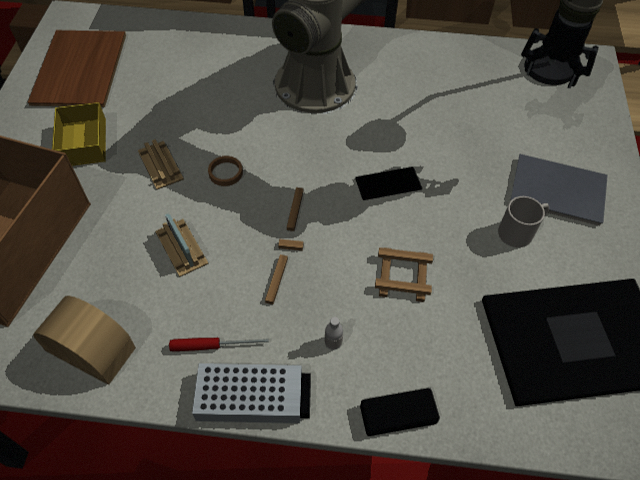

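View pics/top0.png

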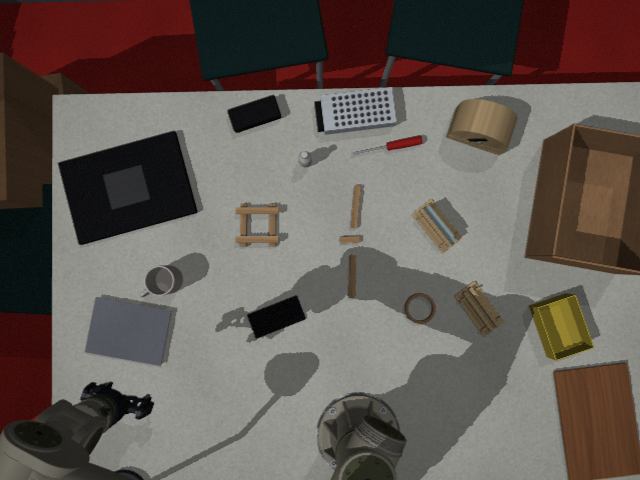

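The top view (up is robot +x, left is +y) shows these things:
- **Base:** (258,225).
- **Long slats:** (356,206) and (352,276), with the offcut between them at (350,239).
- **Rack-like things:** (437,225), which holds a bluish panel, and (478,308). The first has the smaller column, so it is farther to the robot's left and fits the description.

I'll confirm this with a crop and measure the contours at the same time.

```bash
cat > h.py <<'E'
import numpy as np,cv2
from scipy.spatial.transform import Rotation as R
from workcell import get_state, eyes, env
INF={n:eyes.camera_info(n) for n in("scene","top")}
def cam(n):
    i=INF[n];q=i['orientation'];f=240/np.tan(np.radians(i['fovy']/2))
    return i['xyz'],R.from_quat([q[1],q[2],q[3],q[0]]).as_matrix(),f,i['cx'],i['cy']
def ray(n,u,v):
    c,M,f,cx,cy=cam(n);return c,M@np.array([(u-cx)/f,(v-cy)/f,1.])
def onz(n,p,z):
    c,d=ray(n,*p);return (c+d*(z-c[2])/d[2])
def proj(n,P):
    c,M,f,cx,cy=cam(n);q=M.T@(np.array(P)-c);return np.array([cx+f*q[0]/q[2],cy+f*q[1]/q[2]])
def tri(p1,p2):  # scene, top
    c1,d1=ray("scene",*p1);c2,d2=ray("top",*p2)
    s=np.linalg.lstsq(np.c_[d1,-d2],c2-c1,rcond=None)[0]
    a,b=c1+s[0]*d1,c2+s[1]*d2;return (a+b)/2,np.linalg.norm(a-b)
E
python3 - <<'E'
from h import *
t=cv2.imread('pics/top0.png');s=cv2.imread('pics/scene0.png')
def c(im,u,v,w=40,h=40):return cv2.resize(im[v-h:v+h,u-w:u+w],(w*2*5//1,h*2*5),interpolation=cv2.INTER_CUBIC)
def br(x):return cv2.convertScaleAbs(x,alpha=1.5)
A=np.hstack([c(t,258,225,26,30),c(t,437,225,27,30),c(t,478,308,27,30)])
B=np.hstack([c(s,404,274,32,30),c(s,180,245,28,30),c(s,161,165,20,30)])
print(A.shape,B.shape);cv2.imwrite('pics/mos.png',br(np.vstack([A,B])))
for n,im in(("top",t),("scene",s)):
    hsv=cv2.cvtColor(im,cv2.COLOR_BGR2HSV)
    m=((hsv[...,1]>75)&(hsv[...,0]<25)).astype(np.uint8)
    for k in cv2.findContours(m,cv2.RETR_EXTERNAL,cv2.CHAIN_APPROX_NONE)[0]:
        a=cv2.contourArea(k)
        if 80<a<3000:
            r=cv2.minAreaRect(k);print(n,int(a),np.round(r[0],1),np.round(r[1],1),round(r[2],1),np.round(onz(n,r[0],.014),3))
E
```

```text
(300, 800, 3) (300, 800, 3)
top 669 [419.8 308.3] [29.7 29. ] 45.0 [ 0.345 -0.178  0.014]
top 1164 [478.7 308.3] [50.3 24.4] 54.0 [ 0.341 -0.342  0.014]
top 208 [351.9 276. ] [ 5.9 42.2] 2.4 [0.438 0.008 0.014]
top 96 [349.5 239. ] [ 6. 19.] 90.0 [0.541 0.012 0.014]
top 1359 [257. 225.] [42. 42.] 90.0 [0.586 0.269 0.014]
top 687 [436.7 225.6] [49.4 24.2] 51.6 [ 0.573 -0.233  0.014]
top 206 [355.3 206.1] [ 6.  42.5] 5.7 [ 0.633 -0.007  0.014]
top 272 [404.1 142.7] [ 8.8 36.1] 78.7 [ 0.809 -0.148  0.014]
top 2656 [482.7 123.6] [61.  48.1] 18.4 [ 0.859 -0.371  0.014]
top 1779 [267.2  76.5] [26.2 98.5] 88.1 [1.006 0.234 0.014]
top 2017 [439.   71.5] [ 29. 108.] 90.0 [ 1.01  -0.253  0.014]
scene 528 [194.  343.9] [12.5 50.5] 87.0 [ 0.81  -0.15   0.014]
scene 387 [275.7 278.9] [ 9.1 50. ] 17.4 [ 0.638 -0.009  0.014]
scene 2046 [404.2 274.5] [57.3 48.5] 7.1 [0.593 0.267 0.014]
scene 181 [290.2 244.4] [24.3  8.8] 5.4 [0.545 0.009 0.014]
scene 1194 [180.7 245.5] [55.5 31.9] 61.9 [ 0.578 -0.234  0.014]
scene 285 [294.4 208.7] [ 7.9 43.4] 12.8 [0.444 0.005 0.014]
scene 774 [225.  170.5] [29. 34.] 90.0 [ 0.35  -0.18   0.014]
scene 1191 [159.5 163. ] [48.7 28.6] 63.4 [ 0.346 -0.344  0.014]
scene 369 [363.1  19.4] [43.7 11.1] 5.0 [-0.279  0.111  0.014]
scene 111 [259.5   8.5] [17. 15.] 90.0 [-0.291 -0.204  0.014]
scene 1274 [153.5   0.5] [182.5  15. ] 4.5 [-0.288 -0.53   0.014]
scene 2162 [25.5 39.5] [79. 51.] 90.0 [-0.063 -0.846  0.014]
```

View pics/mos.png

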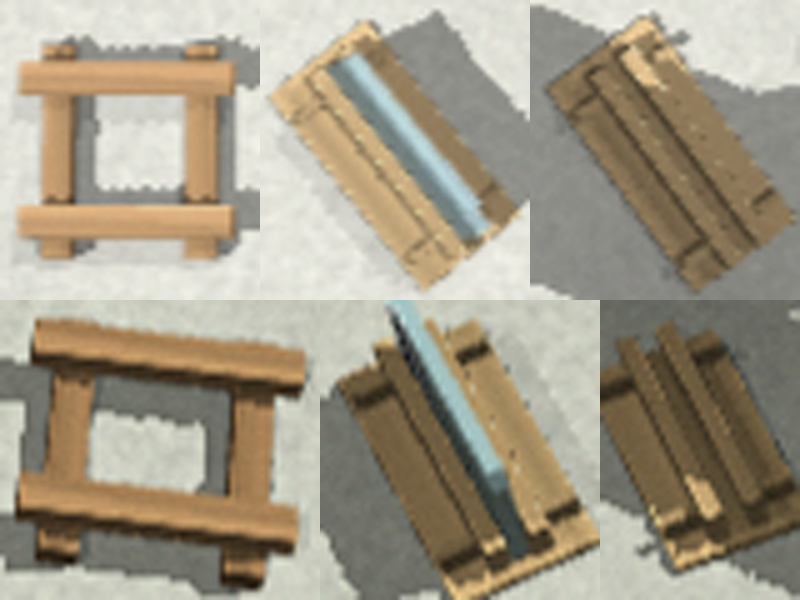

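The crop confirms it: the thing at top-view (437,225) is the rack with the blue-edged panel in its slot, and the one at (478,308) is empty. The base's upper layer runs horizontally in the top view (along world y), so the third layer runs along world x. Next come exact values and a larger look at the panel.

```bash
python3 - <<'E'
from h import *
t=cv2.imread('pics/top0.png');s=cv2.imread('pics/scene0.png')
def rect(m,z,n='top'):
    k=max(cv2.findContours(m.astype(np.uint8),cv2.RETR_EXTERNAL,cv2.CHAIN_APPROX_NONE)[0],key=cv2.contourArea)
    r=cv2.minAreaRect(k);b=cv2.boxPoints(r);W=np.array([onz(n,p,z)[:2] for p in b])
    e=[W[1]-W[0],W[2]-W[1]];e=max(e,key=np.linalg.norm);a=np.degrees(np.arctan2(e[1],e[0]))%180
    return np.round(r[0],1),np.round(W.mean(0),4),round(a,1)
hsv=cv2.cvtColor(t,cv2.COLOR_BGR2HSV);m=((hsv[...,1]>75)&(hsv[...,0]<25)).astype(np.uint8)
def win(m,u0,u1,v0,v1):
    o=np.zeros_like(m);o[v0:v1,u0:u1]=m[v0:v1,u0:u1];return o
for nm,w in(("slat far",(335,375,180,232)),("slat near",(335,370,250,305))):print(nm,*rect(win(m,*w),.014))
o=cv2.morphologyEx(win(m,228,290,195,255),cv2.MORPH_OPEN,np.ones((1,25),np.uint8))
c=[]
for v0,v1 in((195,225),(225,255)):
    r=rect(win(o,228,290,v0,v1),.028);c.append(r[1]);print("tower top slat",*r)
d=c[0]-c[1];print("tower centre",np.mean(c,0),"spacing",np.linalg.norm(d),"x-axis deg",np.degrees(np.arctan2(d[1],d[0])))
print("tower corner tri",tri((432,286),(235.6,214)))
print("panel top +x end tri",tri((188,249),(427,206.4)))
b=(t[...,0].astype(int)-t[...,2]>25)&(t.max(2)>150)
print("panel strip",*rect(win(b.astype(np.uint8),405,470,190,260),.076))
# two-view height of slat: scene end corner matched
hs=cv2.cvtColor(s,cv2.COLOR_BGR2HSV);ms=((hs[...,1]>75)&(hs[...,0]<25)).astype(np.uint8)
for nm,ws,wt in(("far",(255,300,250,310),(335,375,180,232)),("near",(280,312,180,235),(335,370,250,305))):
    # -x end of the slat: top face edge visible in both views
    ks=np.argwhere(win(ms,*ws));kt=np.argwhere(win(m,*wt))
    p=ks[ks[:,0]<=ks[:,0].min()+1].mean(0)[::-1];q=kt[kt[:,0]>=kt[:,0].max()-1].mean(0)[::-1];print(nm,p,q,tri(p,q))
def z(im,u0,u1,v0,v1,k):return cv2.resize(im[v0:v1,u0:u1],None,fx=k,fy=k,interpolation=cv2.INTER_CUBIC)
A=z(s,150,210,205,280,8);B=z(t,410,465,197,257,8)
B=cv2.copyMakeBorder(B,0,120,0,0,cv2.BORDER_CONSTANT)[:600];A=A[:600];B=B[:600,:320+120]
h=min(len(A),len(B));cv2.imwrite('pics/panel.png',cv2.convertScaleAbs(cv2.resize(np.hstack([A[:h],B[:h]]),None,fx=.85,fy=.85),alpha=1.6))
E
```

```text
slat far [355.3 206.1] [ 0.6332 -0.0066] 172.9
slat near [351.9 276. ] [0.4384 0.0075] 176.2
tower top slat [257. 210.] [0.6268 0.2668] 88.7
tower top slat [257. 239.] [0.5464 0.2681] 88.7
tower centre [0.5866  0.26745] spacing 0.08041050926340415 x-axis deg -0.9263435730042604
tower corner tri (array([0.61771978, 0.3275308 , 0.01982982]), np.float64(0.00014551181265916825))
panel top +x end tri (array([ 0.62233892, -0.19623945,  0.07334492]), np.float64(0.002289807423452587))Traceback (most recent call last):
  File "<stdin>", line 20, in <module>
  File "<stdin>", line 4, in rect
ValueError: max() iterable argument is empty
```

```bash
cat > go.py <<'E'
import sys
from h import *
# target x y z tooly_deg: shift in tool frame (cm) after the turn is done, and the turn about tool z
x,y,z,a=map(float,sys.argv[1:5]);s=get_state();q=s['orientation']
M=R.from_quat([q[1],q[2],q[3],q[0]]).as_matrix();b=np.degrees(np.arctan2(M[1,1],M[0,1]))
d=(a-b+90)%180-90; T=-np.radians(d)
M2=M@R.from_euler('z',T).as_matrix()
v=M2.T@(np.array([x,y,z])-s['tcp_pos'])*100
print('turn',round(T,3),'shift cm',np.round(v,2),'rows>=',round(np.linalg.norm(v)/4.1,1),'tooly',round(b,1),'tilt',round(np.degrees(np.arccos(-M[2,2])),1),'t',round(s['clock'],1),'grip',s['grip_force'],s['finger_gap'])
E
python3 -m inch '[0,0,0,-0.125, 0,0,0,-0.125, 0,0,0,-0.02, 0,0,0,0, 0,0,0,0]' 0.2 30
python3 go.py 0.4384 0.0075 0.10 86.2
```

```text
clock: 0.52
tcp_pos: [0.19, 0.5426, 0.242]
orientation: [-0.0, 0.035, 0.999, -0.0]
wrist_force: [-0.4, 0.1, -1.0]
finger_gap: 0.0513
grip_force: 0.0
turn -0.003 shift cm [-28.34 -51.74  14.22] rows>= 14.8 tooly 86.0 tilt 0.0 t 0.5 grip 0.0 0.051317967564306365
```

```bash
for i in 1 2 ; do :; done
python3 -m inch '[-1.88,-3.44,0.94,0, -1.88,-3.44,0.94,0, -1.88,-3.44,0.94,0, -1.88,-3.44,0.94,0, -1.88,-3.44,0.94,0]' >/dev/null
python3 -m inch '[-1.88,-3.44,0.94,0, -1.88,-3.44,0.94,0, -1.88,-3.44,0.94,0, -1.88,-3.44,0.94,0, -1.88,-3.44,0.94,0]' >/dev/null
python3 -m inch '[-1.88,-3.44,0.94,0, -1.88,-3.44,0.94,0, -1.88,-3.44,0.94,0, -1.88,-3.44,0.94,0, -1.88,-3.44,0.94,0]'
python3 go.py 0.4384 0.0075 0.013 86.2
```

```text
clock: 1.77
tcp_pos: [0.4375, 0.0071, 0.1011]
orientation: [0.0, 0.035, 0.999, 0.0]
wrist_force: [0.5, 0.4, 0.4]
finger_gap: 0.0513
grip_force: 0.0
turn -0.003 shift cm [-0.08  0.05  8.81] rows>= 2.1 tooly 86.0 tilt 0.1 t 1.8 grip 0.0 0.05126971135330128
```

```bash
python3 -m inch '[-0.08,0.05,3,0, 0,0,3,0, 0,0,1.8,0, 0,0,0.9,0, 0,0,0,0]'
python3 -m inch '[0,0,0,0, 0,0,0,0, 0,0,0,0, 0,0,0,0, 0,0,0,0]' -1 30
python3 -m inch '[0,0,-2,0, 0,0,-3,0, 0,0,-3,0, 0,0,-1,0, 0,0,0,0]'
python3 go.py 0.5874 0.3075 0.10 88.8
```

```text
clock: 2.18
tcp_pos: [0.4361, 0.0097, 0.0126]
orientation: [-0.002, 0.034, 0.999, 0.0]
wrist_force: [0.1, 0.1, -0.4]
finger_gap: 0.0513
grip_force: 0.0
clock: 2.6
tcp_pos: [0.4392, 0.0095, 0.0158]
orientation: [0.002, 0.033, 0.999, -0.0]
wrist_force: [0.1, 1.4, 6.4]
finger_gap: 0.0173
grip_force: 30.6
clock: 3.02
tcp_pos: [0.4404, 0.0093, 0.1078]
orientation: [0.004, 0.033, 0.999, -0.0]
wrist_force: [0.5, -0.4, 0.2]
finger_gap: 0.0172
grip_force: 29.8
turn -0.046 shift cm [-14.06  30.13   0.85] rows>= 8.1 tooly 86.2 tilt 0.4 t 3.0 grip 29.806646704673767 0.017161038601456832
```

```bash
python3 -m inch '[0,0,0,-0.046, -1.56,3.35,0,0, -1.56,3.35,0,0, -1.56,3.35,0,0, -1.56,3.35,0,0]' >/dev/null
python3 -m inch '[-1.56,3.35,0,0, -1.56,3.35,0,0, -1.56,3.35,0,0, -1.56,3.35,0,0, -1.56,3.3,0,0]'
python3 -m inch '[0,0,0.8,0, 0,0,0,0, 0,0,0,0, 0,0,0,0, 0,0,0,0]'
python3 go.py 0.5874 0.3075 0.045 88.8
python3 - <<'E'
from h import *
t=eyes.read_camera('top')[:,:,::-1];s=eyes.read_camera('scene')[:,:,::-1]
A=cv2.resize(s[220:320,340:470],None,fx=4,fy=4);cv2.imwrite('pics/p1.png',cv2.convertScaleAbs(A,alpha=1.4))
E
```

```text
clock: 3.85
tcp_pos: [0.5842, 0.3093, 0.1028]
orientation: [-0.001, 0.01, 1.0, -0.0]
wrist_force: [0.9, -0.7, -0.8]
finger_gap: 0.0169
grip_force: 29.8
clock: 4.27
tcp_pos: [0.5839, 0.3063, 0.0964]
orientation: [-0.0, 0.011, 1.0, -0.0]
wrist_force: [-0.1, -0.2, -0.3]
finger_gap: 0.017
grip_force: 29.8
turn -0.001 shift cm [-0.35  0.13  5.14] rows>= 1.3 tooly 88.7 tilt 0.0 t 4.3 grip 29.843414425849915 0.016985188815497224
```

View pics/p1.png

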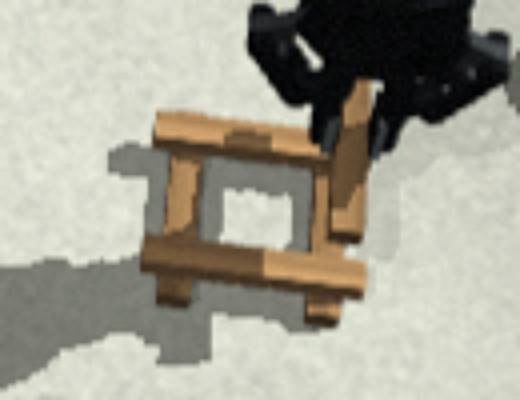

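The slat hangs level and aligned above the base's +y side, with its end at crop (348,230). I'll lower and release it.

```bash
python3 -m inch '[-0.35,0.13,2.5,0, 0,0,1.5,0, 0,0,0.6,0, 0,0,0.4,0, 0,0,0,0]'
python3 -m inch '[0,0,0.1,0, 0,0,0,0, 0,0,0,0, 0,0,0,0, 0,0,0,0]'
python3 -m inch '[0,0,0,0, 0,0,0,0, 0,0,0,0, 0,0,0,0, 0,0,0,0]' 0.1
python3 -m inch '[0,0,-2,0, 0,0,-3,0, 0,0,-2.5,0, 0,0,0,0, 0,0,0,0]' 
python3 go.py 0.6332 -0.0066 0.12 82.9
```

```text
clock: 4.78
tcp_pos: [0.5876, 0.3082, 0.046]
orientation: [-0.0, 0.011, 1.0, -0.0]
wrist_force: [-1.0, 0.2, -0.8]
finger_gap: 0.0173
grip_force: 29.8
clock: 5.2
tcp_pos: [0.5883, 0.3089, 0.0459]
orientation: [0.0, 0.01, 1.0, 0.0]
wrist_force: [0.3, 0.1, -0.4]
finger_gap: 0.0168
grip_force: 29.8
clock: 5.62
tcp_pos: [0.5879, 0.3088, 0.0453]
orientation: [-0.0, 0.01, 1.0, 0.0]
wrist_force: [1.1, -0.8, 0.4]
finger_gap: 0.0469
grip_force: 0.0
clock: 6.03
tcp_pos: [0.5894, 0.3093, 0.1226]
orientation: [0.002, 0.01, 1.0, 0.001]
wrist_force: [0.3, -0.7, -1.4]
finger_gap: 0.047
grip_force: 0.0
turn 0.103 shift cm [ -8.25 -30.81   0.22] rows>= 7.8 tooly 88.8 tilt 0.3 t 6.0 grip 0.0 0.04704763977008486
```

```bash
python3 -m inch '[0,0,0,0.103, -1.03,-3.85,0,0, -1.03,-3.85,0,0, -1.03,-3.85,0,0, -1.03,-3.85,0,0]' >/dev/null
python3 -m inch '[-1.03,-3.85,0,0, -1.03,-3.85,0,0, -1.03,-3.85,0,0, -1.03,-3.85,0,0, 0,0,0,0]'
python3 - <<'E'
from h import *
t=eyes.read_camera('top')[:,:,::-1];hsv=cv2.cvtColor(np.ascontiguousarray(t),cv2.COLOR_BGR2HSV);m=((hsv[...,1]>75)&(hsv[...,0]<25)).astype(np.uint8)
A=cv2.resize(t[185:265,215:300],None,fx=4,fy=4);cv2.imwrite('pics/p2.png',cv2.convertScaleAbs(A,alpha=1.4))
E
python3 go.py 0.6332 -0.0066 0.0145 82.9
```

```text
clock: 6.87
tcp_pos: [0.6321, -0.0142, 0.1188]
orientation: [-0.0, 0.066, 0.998, -0.001]
wrist_force: [1.4, 0.3, 0.3]
finger_gap: 0.0468
grip_force: 0.0
turn -0.006 shift cm [-0.14  0.48 10.42] rows>= 2.5 tooly 82.6 tilt 0.1 t 6.9 grip 0.0 0.047003143183854006
```

View pics/p2.png

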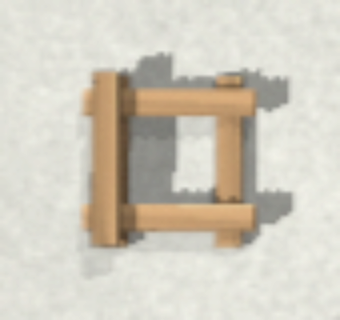

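The first slat lies over the left (+y) bottom slat, at crop (110,158), straight and centred. Now the second one.

```bash
python3 -m inch '[-0.14,0.48,4,0, 0,0,3.5,0, 0,0,1.9,0, 0,0,0.9,0, 0,0,0,0]'
python3 -m inch '[0,0,0,0, 0,0,0,0, 0,0,0,0, 0,0,0,0, 0,0,0,0]' -1 30
python3 -m inch '[0,0,-2,0, 0,0,-3,0, 0,0,-3,0, 0,0,-1,0, 0,0,0,0]'
python3 go.py 0.5858 0.2275 0.1 88.8
```

```text
clock: 7.33
tcp_pos: [0.6308, -0.0011, 0.0139]
orientation: [-0.003, 0.061, 0.998, 0.0]
wrist_force: [-0.7, -0.2, -0.5]
finger_gap: 0.047
grip_force: 0.0
clock: 7.75
tcp_pos: [0.6352, -0.0024, 0.0193]
orientation: [0.002, 0.062, 0.998, 0.0]
wrist_force: [-0.0, 1.1, 6.5]
finger_gap: 0.0166
grip_force: 31.6
clock: 8.17
tcp_pos: [0.6362, -0.0028, 0.1113]
orientation: [0.004, 0.062, 0.998, -0.0]
wrist_force: [0.7, 1.0, -0.4]
finger_gap: 0.0167
grip_force: 31.0
turn -0.103 shift cm [ 5.53 22.92  1.08] rows>= 5.8 tooly 82.9 tilt 0.4 t 8.2 grip 31.009937524795532 0.016715483526156906
```

```bash
python3 -m inch '[0,0,0,-0.103, 0.92,3.82,0,0, 0.92,3.82,0,0, 0.92,3.82,0,0, 0.92,3.82,0,0]' >/dev/null
python3 -m inch '[0.92,3.82,0,0, 0.92,3.82,0,0, 0,0,0,0, 0,0,0,0, 0,0,0,0]'
python3 go.py 0.5858 0.2275 0.0475 88.8
python3 - <<'E'
from h import *
s=eyes.read_camera('scene')[:,:,::-1];t=eyes.read_camera('top')[:,:,::-1]
A=cv2.resize(s[220:320,330:460],None,fx=4,fy=4);cv2.imwrite('pics/p3.png',cv2.convertScaleAbs(A,alpha=1.4))
E
```

```text
clock: 9.0
tcp_pos: [0.5824, 0.2277, 0.1058]
orientation: [-0.001, 0.01, 1.0, -0.0]
wrist_force: [-0.0, 0.1, -0.1]
finger_gap: 0.0166
grip_force: 31.0
turn 0.001 shift cm [-0.35 -0.01  5.83] rows>= 1.4 tooly 88.9 tilt 0.1 t 9.0 grip 31.003931164741516 0.016554005624229706
```

View pics/p3.png

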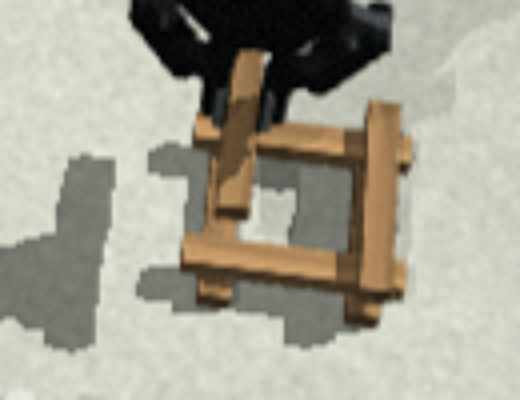

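The second slat hangs aligned over the -y side, with its end at crop (233,205). I'll lower and release it.

```bash
python3 -m inch '[-0.5,0,2.5,0, 0,0,2,0, 0,0,0.8,0, 0,0,0.5,0, 0,0,0,0]'
python3 -m inch '[0,0,0.1,0, 0,0,0,0, 0,0,0,0, 0,0,0,0, 0,0,0,0]'
python3 -m inch '[0,0,0,0, 0,0,0,0, 0,0,0,0, 0,0,0,0, 0,0,0,0]' 0.1
python3 -m inch '[0,0,-2,0, 0,0,-3,0, 0,0,-3,0, 0,0,-3,0, 0,-4,0,0]'
python3 -m inch '[0,-4,0,0, 0,-4,0,0, 0,-4,0,0, 0,-4,0,0, 0,0,0,0]'
python3 - <<'E'
from h import *
s=eyes.read_camera('scene')[:,:,::-1];t=eyes.read_camera('top')[:,:,::-1]
cv2.imwrite('pics/top4.png',t);cv2.imwrite('pics/scene4.png',s)
def z(im,u0,u1,v0,v1,k):return cv2.resize(im[v0:v1,u0:u1],None,fx=k,fy=k,interpolation=cv2.INTER_CUBIC)
A=z(s,150,210,200,270,6);B=z(t,410,465,192,262,6)[:,:];C=z(t,225,290,192,262,2)
C=cv2.copyMakeBorder(C,0,420-140,0,0,cv2.BORDER_CONSTANT)
o=np.hstack([A,B,C])[:,:800];print(o.shape);cv2.imwrite('pics/p4.png',cv2.convertScaleAbs(o,alpha=1.5))
for nm,im in(('t',t),('s',s)):
    h=cv2.cvtColor(np.ascontiguousarray(im),cv2.COLOR_BGR2HSV)
    print(nm,[h[v,u].tolist() for u,v in ([(430,210),(440,222),(450,235)] if nm=='t' else [(188,251),(180,238),(172,225)])])
E
```

```text
clock: 9.52
tcp_pos: [0.5879, 0.2265, 0.0486]
orientation: [-0.001, 0.011, 1.0, -0.0]
wrist_force: [-0.4, 0.2, -0.5]
finger_gap: 0.0166
grip_force: 31.0
clock: 9.93
tcp_pos: [0.5886, 0.2279, 0.0489]
orientation: [0.001, 0.01, 1.0, 0.0]
wrist_force: [-1.1, 0.1, -0.3]
finger_gap: 0.0167
grip_force: 31.0
clock: 10.35
tcp_pos: [0.5883, 0.2277, 0.0483]
orientation: [0.0, 0.01, 1.0, 0.0]
wrist_force: [-0.2, -0.0, -0.8]
finger_gap: 0.0471
grip_force: 0.0
clock: 10.77
tcp_pos: [0.5911, 0.1933, 0.1653]
orientation: [0.006, 0.007, 1.0, 0.003]
wrist_force: [1.7, -0.8, 1.0]
finger_gap: 0.0469
grip_force: 0.0
clock: 11.18
tcp_pos: [0.5842, 0.0213, 0.1584]
orientation: [0.0, 0.014, 1.0, -0.001]
wrist_force: [0.3, 0.1, -1.2]
finger_gap: 0.0472
grip_force: 0.0
(420, 800, 3)
t [[94, 37, 152], [95, 37, 152], [94, 39, 149]]
s [[88, 49, 83], [90, 40, 140], [89, 43, 125]]
```

View pics/p4.png

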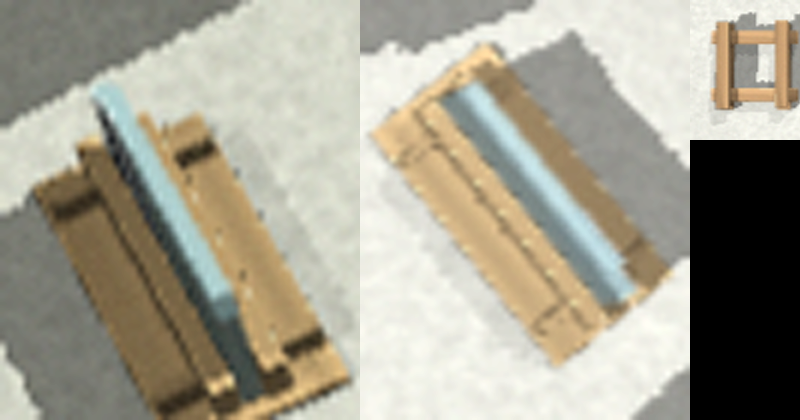

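Both slats lie in place, with the square frame complete at the inset. In the panel views the top edge runs from crop (475,90) to (615,262), with the lower notch floor at (617,292). So the notched, frosted end is the robot-side/right end and the clear half is the upper-left (+x,+y) end. The label face looks towards +x,-y. Next I'll measure the strip.

```bash
python3 - <<'E'
from h import *
t=cv2.imread('pics/top4.png');s=cv2.imread('pics/scene4.png')
def mk(im,w,v):
    h=cv2.cvtColor(im,cv2.COLOR_BGR2HSV);m=((h[...,0]>82)&(h[...,0]<102)&(h[...,1]>25)&(h[...,2]>v)).astype(np.uint8)
    o=np.zeros_like(m);u0,u1,a,b=w;o[a:b,u0:u1]=m[a:b,u0:u1];return o
for n,im,w,v in(('top',t,(415,462,198,250),130),('scene',s,(155,200,205,265),105)):
    m=mk(im,w,v);k=max(cv2.findContours(m,cv2.RETR_EXTERNAL,cv2.CHAIN_APPROX_NONE)[0],key=cv2.contourArea)
    r=cv2.minAreaRect(k);b=cv2.boxPoints(r);i=np.argsort(b[:,1]);a,c=b[i[:2]].mean(0),b[i[2:]].mean(0)
    P,Q=onz(n,a,.076),onz(n,c,.076);print(n,a,c,np.round(P[:2],4),np.round(Q[:2],4),'len',np.linalg.norm(P-Q),'w',min(r[1]),'yaw',np.degrees(np.arctan2(*(P-Q)[1::-1])))
# rack yaw/centre
h=cv2.cvtColor(t,cv2.COLOR_BGR2HSV);m=((h[...,1]>60)&(h[...,0]<28)).astype(np.uint8);o=np.zeros_like(m);o[190:262,405:470]=m[190:262,405:470]
k=max(cv2.findContours(cv2.morphologyEx(o,cv2.MORPH_CLOSE,np.ones((9,9))),cv2.RETR_EXTERNAL,2)[0],key=cv2.contourArea);r=cv2.minAreaRect(k);W=np.array([onz('top',p,.006)[:2] for p in cv2.boxPoints(r)])
print('rack',W.mean(0),r[1],[round(np.degrees(np.arctan2(*(W[i+1]-W[i])[::-1])),1) for i in(0,1)])
E
```

```text
top [428.5547 206.5706] [454.38165 239.9304 ] [ 0.6213 -0.1987] [ 0.5305 -0.2648] len 0.1124105344929468 w 3.4944889545440674 yaw 36.053197848158405
scene [166.64616 213.63078] [186.64616 248.63078] [ 0.5386 -0.2648] [ 0.6234 -0.1996] len 0.10694282908085972 w 3.4729721546173096 yaw -142.48799593021525
rack [ 0.57428318 -0.23405361] (49.66325759887695, 24.675453186035156) [np.float64(-52.7), np.float64(-143.1)]
```

```bash
python3 -m inch '[0,-4,0,-0.125, 0,-4,0,-0.125, 0,0,0,-0.125, 0,0,0,-0.125, 0,0,0,-0.125]' >/dev/null
python3 -m inch '[0,0,0,-0.045, 0,0,0,0, 0,0,0,0, 0,0,0,0, 0,0,0,0]'
python3 go.py 0.586 -0.226 0.125 126.9; python3 -c "
from h import *;print(get_state()['joint_pos'])"
```

```text
clock: 12.12
tcp_pos: [0.5872, -0.0475, 0.1583]
orientation: [0.0, -0.313, 0.95, 0.0]
wrist_force: [-0.2, 0.3, 0.8]
finger_gap: 0.0471
grip_force: 0.0
turn -0.007 shift cm [ 10.82 -14.2    3.32] rows>= 4.4 tooly 126.5 tilt 0.0 t 12.1 grip 0.0 0.04710854857368657
[-2.16944695e-01  3.76362652e-01 -7.20506755e-02  1.12241251e+00
  1.80235767e-04 -8.54374014e-01]
```

```bash
python3 -m inch '[2.16,-2.84,0.66,-0.007, 2.16,-2.84,0.66,0, 2.16,-2.84,0.66,0, 2.16,-2.84,0.66,0, 2.16,-2.84,0.66,0]' >/dev/null
python3 -m inch '[0,0,0,0, 0,0,0,0, 0,0,0,0, 0,0,0,0, 0,0,0,0]'
python3 go.py 0.586 -0.226 0.052 126.9
python3 - <<'E'
from h import *
s=eyes.read_camera('scene')[:,:,::-1]
cv2.imwrite('pics/p5.png',cv2.convertScaleAbs(cv2.resize(s[180:280,120:250],None,fx=4,fy=4),alpha=1.5))
E
```

```text
clock: 12.95
tcp_pos: [0.5861, -0.2252, 0.1257]
orientation: [0.0, -0.317, 0.948, -0.0]
wrist_force: [0.6, 0.1, -0.9]
finger_gap: 0.047
grip_force: 0.0
turn 0.002 shift cm [ 0.06 -0.06  7.37] rows>= 1.8 tooly 127.0 tilt 0.0 t 12.9 grip 0.0 0.04696722163145927
```

View pics/p5.png

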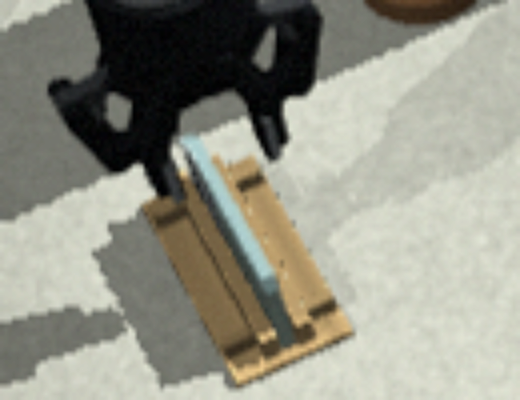

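The fingers straddle the panel, with their tips at crop (172,195) and (275,155) either side of its top edge. I'll descend, grip and lift.

```bash
python3 -m inch '[0,0,2.5,0, 0,0,2.5,0, 0,0,1.6,0, 0,0,0.7,0, 0,0,0,0]'
python3 -m inch '[0,0,0,0, 0,0,0,0, 0,0,0,0, 0,0,0,0, 0,0,0,0]' -1 60
python3 -m inch '[0,0,0,0, 0,0,0,0, 0,0,-1,0, 0,0,-1,0, 0,0,-1.5,0]'
python3 -m inch '[0,0,-2.5,0, 0,0,-2.5,0, 0,0,-2,0, 0,0,-1,0, 0,0,0,0]'
python3 go.py 0.586 -0.226 0.15 126.9
python3 - <<'E'
from h import *
s=eyes.read_camera('scene')[:,:,::-1]
cv2.imwrite('pics/p6.png',cv2.convertScaleAbs(cv2.resize(s[140:280,100:260],None,fx=4,fy=4),alpha=1.5))
E
```

```text
clock: 13.42
tcp_pos: [0.5848, -0.2251, 0.0506]
orientation: [-0.001, -0.317, 0.948, 0.001]
wrist_force: [0.3, 0.1, -0.7]
finger_gap: 0.047
grip_force: 0.0
clock: 13.83
tcp_pos: [0.587, -0.2271, 0.0539]
orientation: [0.001, -0.317, 0.949, -0.001]
wrist_force: [0.5, -0.3, 4.7]
finger_gap: 0.0071
grip_force: 59.3
clock: 14.25
tcp_pos: [0.5849, -0.2262, 0.0871]
orientation: [-0.001, -0.317, 0.949, 0.001]
wrist_force: [0.1, 0.2, -0.3]
finger_gap: 0.0071
grip_force: 58.4
clock: 14.67
tcp_pos: [0.5873, -0.2275, 0.1708]
orientation: [0.002, -0.317, 0.949, -0.002]
wrist_force: [-0.6, -0.7, -0.3]
finger_gap: 0.0068
grip_force: 58.5
turn 0.0 shift cm [0.02 0.21 2.07] rows>= 0.5 tooly 126.9 tilt 0.3 t 14.7 grip 58.51636692881584 0.006831747678940591
```

View pics/p6.png

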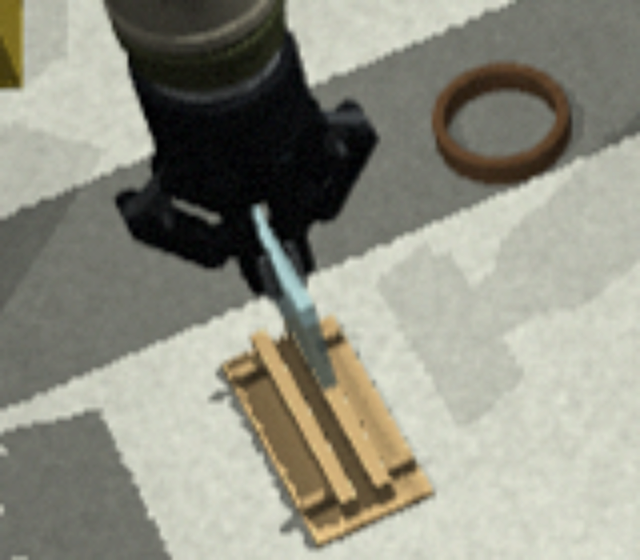

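The panel is out of the rack and held at its clear end (crop 285,270). This interface has no tilt command, so I'll raise the panel, turn the label radially outward, and see how the arm treats reaching past its limit.

```bash
python3 -m inch '[0,0,-3,0, 0,0,-3,0, 0,0,-3,0, 0,0,-3,0, 0,0,-1,0]'
python3 - <<'E'
from h import *
s=get_state();q=s['orientation'];M=R.from_quat([q[1],q[2],q[3],q[0]]).as_matrix()
j=s['joint_pos'];o=np.array([np.cos(j[0]),np.sin(j[0]),0]);print(np.round(j,3),'turn to j6=-1.57:',-1.5708-j[5],'outward in tool',M.T@o)
E
```

```text
clock: 15.13
tcp_pos: [0.5864, -0.227, 0.3002]
orientation: [0.001, -0.317, 0.949, -0.001]
wrist_force: [0.3, -0.5, 0.2]
finger_gap: 0.0072
grip_force: 58.6
[-0.497  0.416  0.336  1.487  0.    -1.141] turn to j6=-1.57: -0.42961066352597155 outward in tool [-0.41651138 -0.90912513  0.00312596]
```

```bash
python3 -m inch '[0,0,0,-0.12, 0,0,0,-0.12, 0,0,0,-0.12, 0,0,0,-0.07, 0,0,0,0]' >/dev/null
cat > st.py <<'E'
from h import *
s=get_state();q=s['orientation'];M=R.from_quat([q[1],q[2],q[3],q[0]]).as_matrix()
print('j',np.round(s['joint_pos'],3),'tcp',np.round(s['tcp_pos'],3),'toolz',np.round(M[:,2],2),'-tooly(label)',np.round(-M[:,1],2),'t',round(s['clock'],1),'gap',round(s['finger_gap'],4),round(s['grip_force']))
E
python3 -m inch '[0,-4,0,0, 0,-4,0,0, 0,-4,0,0, 0,-4,0,0, 0,-4,0,0]' >/dev/null; python3 st.py
python3 -m inch '[0,-2,0,0, 0,-2,0,0, 0,-2,0,0, 0,-2,0,0, 0,-2,0,0]' >/dev/null; python3 st.py
```

```text
j [-4.980e-01  9.040e-01  1.192e+00  1.853e+00  1.000e-03 -1.570e+00] tcp [ 0.73  -0.305  0.294] toolz [ 0.01 -0.   -1.  ] -tooly(label) [ 0.88 -0.48  0.01] t 16.0 gap 0.0071 59
j [-0.505  0.97   1.265  1.79   0.005 -1.579] tcp [ 0.771 -0.333  0.27 ] toolz [ 0.07 -0.03 -1.  ] -tooly(label) [ 0.88 -0.48  0.08] t 16.4 gap 0.0071 59
```

```bash
python3 -m inch '[0,-3,0,0, 0,-3,0,0, 0,-3,0,0, 0,-3,0,0, 0,-3,0,0]' >/dev/null; python3 st.py
python3 -m inch '[0,-3,0,0, 0,-3,0,0, 0,-3,0,0, 0,-3,0,0, 0,-3,0,0]' >/dev/null; python3 st.py
python3 -m inch '[0,0,0,0, 0,0,0,0, 0,0,0,0, 0,0,0,0, 0,0,0,0]' >/dev/null; python3 st.py
```

```text
j [-0.514  1.011  1.264  1.642  0.013 -1.587] tcp [ 0.824 -0.37   0.242] toolz [ 0.16 -0.08 -0.98] -tooly(label) [ 0.86 -0.47  0.18] t 16.8 gap 0.0071 59
j [-0.522  1.038  1.264  1.503  0.021 -1.593] tcp [ 0.873 -0.403  0.231] toolz [ 0.26 -0.13 -0.96] -tooly(label) [ 0.84 -0.46  0.29] t 17.2 gap 0.0071 59
j [-0.522  1.04   1.264  1.506  0.021 -1.593] tcp [ 0.872 -0.402  0.229] toolz [ 0.26 -0.12 -0.96] -tooly(label) [ 0.84 -0.46  0.29] t 17.6 gap 0.0072 59
```

The reach limit tilts the tool, and the tilt persists (17° so far). I'll come back in, swing towards the middle away from the carton, and continue there.

```bash
cat >> st.py <<'E'
import sys
if len(sys.argv)>3:
    v=M.T@(np.array(list(map(float,sys.argv[1:4])))-s['tcp_pos'])*100;n=int(np.ceil(np.linalg.norm(v)/4));print('shift',np.round(v,2),'n',n,'per row',np.round(v/max(n,1),2))
print('align turn (label into arm plane, outward)',round(float(np.arctan2(*(lambda w:(-w[0],-w[1]))(-(M.T@np.array([np.cos(s['joint_pos'][0]),np.sin(s['joint_pos'][0]),0]))))) if 0 else float(-1.5708-s['joint_pos'][5]),3))
E
python3 st.py 0.70 0.08 0.30
```

```text
j [-0.522  1.04   1.264  1.506  0.021 -1.593] tcp [ 0.872 -0.402  0.229] toolz [ 0.26 -0.12 -0.96] -tooly(label) [ 0.84 -0.46  0.29] t 17.6 gap 0.0072 59
shift [-34.38  34.56 -17.2 ] n 13 per row [-2.64  2.66 -1.32]
align turn (label into arm plane, outward) 0.022
```

```bash
python3 -m inch '[-2.64,2.66,-1.32,0, -2.64,2.66,-1.32,0, -2.64,2.66,-1.32,0, -2.64,2.66,-1.32,0, -2.64,2.66,-1.32,0]' >/dev/null
python3 -m inch '[-2.64,2.66,-1.32,0, -2.64,2.66,-1.32,0, -2.64,2.66,-1.32,0, -2.64,2.66,-1.32,0, -2.64,2.66,-1.32,0]' >/dev/null
python3 st.py 0.70 0.08 0.30
```

```text
j [-0.139  0.431  0.273  1.136 -0.087 -1.225] tcp [ 0.747 -0.049  0.282] toolz [ 0.26 -0.12 -0.96] -tooly(label) [ 0.84 -0.46  0.29] t 18.5 gap 0.0075 59
shift [-9.14  9.4  -4.52] n 4 per row [-2.28  2.35 -1.13]
align turn (label into arm plane, outward) -0.346
```

```bash
python3 -m inch '[-2.28,2.35,-1.13,-0.12, -2.28,2.35,-1.13,-0.12, -2.28,2.35,-1.13,-0.12, 0,0,0,-0.1, 0,0,0,-0.05]' >/dev/null
python3 st.py 0.70 0.08 0.30
```

```text
j [-1.000e-03  3.480e-01  1.790e-01  1.138e+00 -1.230e-01 -1.610e+00] tcp [0.701 0.044 0.294] toolz [ 0.26 -0.12 -0.96] -tooly(label) [0.97 0.04 0.26] t 18.9 gap 0.0071 59
shift [-3.51 -0.16 -1.05] n 1 per row [-3.51 -0.16 -1.05]
align turn (label into arm plane, outward) 0.039
```

```bash
python3 -m inch '[0,-4,0,0, 0,-4,0,0, 0,-4,0,0, 0,-4,0,0, 0,-3,0,0]' >/dev/null; python3 st.py
python3 -m inch '[0,-3,0,0, 0,-3,0,0, 0,-3,0,0, 0,-3,0,0, 0,-3,0,0]' >/dev/null; python3 st.py
python3 -m inch '[0,-3,0,0, 0,-3,0,0, 0,-3,0,0, 0,-3,0,0, 0,-3,0,0]' >/dev/null; python3 st.py
```

```text
j [ 0.002  0.799  1.048  1.557 -0.125 -1.598] tcp [0.866 0.046 0.337] toolz [ 0.26 -0.12 -0.96] -tooly(label) [0.97 0.03 0.26] t 19.3 gap 0.0073 59
align turn (label into arm plane, outward) 0.027
j [-0.004  0.928  1.264  1.548 -0.118 -1.616] tcp [0.933 0.042 0.331] toolz [ 0.35 -0.12 -0.93] -tooly(label) [0.94 0.04 0.35] t 19.7 gap 0.0073 59
align turn (label into arm plane, outward) 0.045
j [-0.008  0.944  1.264  1.414 -0.11  -1.633] tcp [0.988 0.04  0.338] toolz [ 0.45 -0.11 -0.88] -tooly(label) [0.89 0.05 0.45] t 20.1 gap 0.0074 59
align turn (label into arm plane, outward) 0.062
```

```bash
python3 -m inch '[0,-3,0,0, 0,-3,0,0, 0,-3,0,0, 0,-3,0,0, 0,-3,0,0]' >/dev/null; python3 st.py
python3 -m inch '[0,-3,0,0, 0,-3,0,0, 0,-3,0,0, 0,-3,0,0, 0,-3,0,0]' >/dev/null; python3 st.py
python3 -m inch '[0,-3,0,0, 0,-3,0,0, 0,-3,0,0, 0,-3,0,0, 0,0,0,0]' >/dev/null; python3 st.py 0.72 0.1 0.4
```

```text
j [-0.009  0.948  1.264  1.291 -0.103 -1.647] tcp [1.034 0.041 0.361] toolz [ 0.56 -0.11 -0.82] -tooly(label) [0.83 0.07 0.55] t 20.6 gap 0.0071 59
align turn (label into arm plane, outward) 0.076
j [-0.008  0.94   1.264  1.182 -0.096 -1.658] tcp [1.07  0.043 0.398] toolz [ 0.65 -0.1  -0.75] -tooly(label) [0.76 0.08 0.65] t 21.0 gap 0.007 59
align turn (label into arm plane, outward) 0.087
j [-0.006  0.924  1.265  1.104 -0.091 -1.665] tcp [1.091 0.047 0.439] toolz [ 0.72 -0.09 -0.69] -tooly(label) [0.69 0.09 0.71] t 21.4 gap 0.0074 59
shift [ -5.5   28.09 -24.51] n 10 per row [-0.55  2.81 -2.45]
align turn (label into arm plane, outward) 0.094
```

```bash
cat > fin.py <<'E'
from h import *
import sys
s=get_state();q=s['orientation'];M=R.from_quat([q[1],q[2],q[3],q[0]]).as_matrix()
c=s['tcp_pos']+M@[.015,0,.0125];print('centre',np.round(c,3),'label tilt',np.degrees(np.arccos(-M[2,1])))
v=M.T@(np.array([.5868,.2672,float(sys.argv[1])])-c)*100;n=int(np.ceil(np.linalg.norm(v)/3.9));print('shift',np.round(v,2),'n',n,np.round(v/n,2))
E
python3 -m inch '[-0.55,2.81,-2.45,0, -0.55,2.81,-2.45,0, -0.55,2.81,-2.45,0, -0.55,2.81,-2.45,0, -0.55,2.81,-2.45,0]' >/dev/null
python3 -m inch '[-0.55,2.81,-2.45,0, -0.55,2.81,-2.45,0, -0.55,2.81,-2.45,0, -0.55,2.81,-2.45,0, 0,0,0,0]' >/dev/null
python3 st.py; python3 fin.py 0.30
```

```text
j [ 0.064  0.162 -0.066  0.555 -0.139 -1.617] tcp [0.793 0.091 0.405] toolz [ 0.71 -0.09 -0.7 ] -tooly(label) [0.7  0.09 0.7 ] t 22.2 gap 0.0071 59
align turn (label into arm plane, outward) 0.046
centre [0.802 0.075 0.398] label tilt 45.29674174504319
shift [-20.33  20.37 -10.21] n 8 [-2.54  2.55 -1.28]
```

```bash
python3 -m inch '[-2.54,2.55,-1.28,0, -2.54,2.55,-1.28,0, -2.54,2.55,-1.28,0, -2.54,2.55,-1.28,0, -2.54,2.55,-1.28,0]' >/dev/null
python3 -m inch '[-2.54,2.55,-1.28,0, -2.54,2.55,-1.28,0, -2.54,2.55,-1.28,0, 0,0,0,0, 0,0,0,0]' >/dev/null
python3 st.py; python3 fin.py 0.165
```

```text
j [ 0.523  0.006 -0.46   0.414 -0.453 -1.267] tcp [0.586 0.284 0.309] toolz [ 0.72 -0.09 -0.69] -tooly(label) [0.7  0.09 0.71] t 23.1 gap 0.007 59
align turn (label into arm plane, outward) -0.304
centre [0.595 0.268 0.302] label tilt 44.83060347852946
shift [-1.73 10.27  8.95] n 4 [-0.43  2.57  2.24]
```

```bash
python3 -m inch '[-0.3,1.8,1.6,0, -0.3,1.8,1.6,0, -0.3,1.8,1.6,0, -0.3,1.8,1.6,0, 0,0,0,0]' >/dev/null
python3 st.py; python3 fin.py 0.165
```

```text
j [ 0.521  0.093 -0.638  0.157 -0.455 -1.264] tcp [0.581 0.279 0.207] toolz [ 0.71 -0.1  -0.7 ] -tooly(label) [0.7  0.09 0.7 ] t 23.5 gap 0.0068 59
align turn (label into arm plane, outward) -0.307
centre [0.59  0.263 0.2  ] label tilt 45.22622496574432
shift [-0.89  2.65  2.19] n 1 [-0.89  2.65  2.19]
```

```bash
python3 -m inch '[-0.3,1,0.8,0, -0.3,1,0.8,0, -0.3,0.6,0.6,0, 0,0,0,0, 0,0,0,0]' >/dev/null
python3 -m inch '[0,0,0,0, 0,0,0,0, 0,0,0,0, 0,0,0,0, 0,0,0,0]'
python3 st.py; python3 fin.py 0.165
python3 - <<'E'
from h import *
s=eyes.read_camera('scene')[:,:,::-1];t=eyes.read_camera('top')[:,:,::-1]
def z(im,u0,u1,v0,v1,k):return cv2.convertScaleAbs(cv2.resize(im[v0:v1,u0:u1],None,fx=k,fy=k,interpolation=cv2.INTER_CUBIC),alpha=1.4)
cv2.imwrite('pics/p7.png',np.hstack([z(s,340,470,190,320,3),z(t,200,330,150,280,3)]))
E
```

```text
clock: 24.3
tcp_pos: [0.5807, 0.2862, 0.1783]
orientation: [-0.231, 0.666, -0.634, 0.317]
wrist_force: [0.3, -0.1, -0.5]
finger_gap: 0.0075
grip_force: 59.2
j [ 0.534  0.137 -0.679  0.067 -0.462 -1.254] tcp [0.581 0.286 0.178] toolz [ 0.72 -0.09 -0.69] -tooly(label) [0.7  0.09 0.71] t 24.3 gap 0.0075 59
align turn (label into arm plane, outward) -0.317
centre [0.59  0.27  0.172] label tilt 44.71109493594118
shift [0.21 0.68 0.29] n 1 [0.21 0.68 0.29]
```

View pics/p7.png

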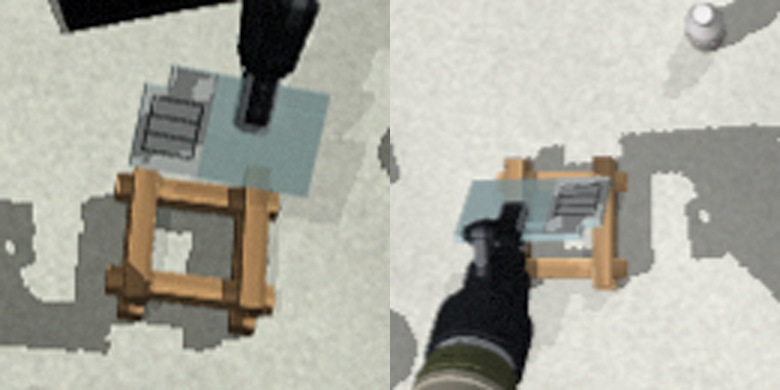

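The label field faces up at scene crop (172,125), with the finger on the clear half at (258,115). In the top view the panel's middle, near crop (535,208), matches the computed centre of (0.590, 0.270, 0.172), about 4 mm from the base's middle. The slats are undisturbed and the panel is clear of them, so I'll hand in.

```bash
python3 -c "
from workcell import env
print(env.hand_in())"
```

```text
the job is handed in; nothing more can be done
None
```

The job is handed in, though no verdict came back: both slats lie as the third layer, and the panel is held by its clear half about 4 mm off the base's middle, its centre at 0.17 m, leaning 45° with the label face up.

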